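# Run the loose weights into one tray corner over the empty dish

### The arm

A 6-joint arm with a two-finger parallel gripper is mounted at the origin on the work surface. World frame = base frame: x ahead of the robot, y to its left, z up, the work surface at z = 0. Lengths are in m, angles in rad, forces in N, time in s.
With the tool pointing down it reaches from about 0.35 to 0.85 m from the base axis. Payload 8.1 kg.
Tool frame: the origin (TCP) lies at the centre of the arm's flange, where the gripper is bolted on; the fingertips stand 186 mm ahead of it and the grasp point (between the pads) lies 167 mm ahead of it; z points along the fingers, y is the direction in which the jaws open and shut (so a half turn about z gives the same grasp; the last joint's range is limited). The gripper opens to 93 mm and grips with 3 to 60 N. Pads are 15 mm wide; open, the fingers measure 128 mm over their backs; the gripper's body (75 mm by 188 mm) begins 65 mm behind the grasp point.
Start: joints at [-1.191, 0.13, 1.488, -0, 1.523, -0.085], TCP at [0.269, -0.536, 0.405] pointing down, gripper open.
Joint ranges: [-2.96, 2.96], [-0.89, 2.26], [0.02, 2.5], [-1.34, 4.48], [0, 2.73], [-2.66, 2.66]. Speed limits (rad/s): [2.39, 2.39, 2.79, 3.14, 3.14, 3.14].

### API

Orientations are given as a rotation vector (axis times angle).
In Python, from plant import robot, viewer, order gives the robot as it stands.
- The arm moves only by the tool apply_moves, never from a script. Its argument "deltas" is a list of rows, each a list of 3 entries, a list of its own where there are three numbers: the finger opening in mm, from 0 to 93, then the shift along the tool's x, y, z in mm, then the turn about the tool's z in rad. In form: [[grip, [dx, dy, dz], yaw], ...]. A call has 1 to 5 rows; each row shifts and turns the commanded pose from where the row before left it, along the tool's axes as they then stand; what a row does not reach is not made up. A row lasts 1/8 s, in which the tool goes at most 62.5 mm and 10.7 degrees, less where a joint would pass 70% of its speed; a pose out of reach is approached as far as the arm can. A call is refused whole if a number of a shift passes 62.5 or a number of a turn 0.188, either way. A call with a gripper value outside its range is refused whole. The fingers move at their own pace and stop on an object; "grip_force" is the grip in N (left out, the last holds). Time passes only in rows, so rows that do not move let the fingers close. It gives the time, the measured TCP pose, the force and the opening at its end, in the units of the state.
- robot.read_state(): the state, without advancing time (a new reading comes with each control period).
- viewer.read_camera(name): name is "scene" or "top" or "wrist"; returns the picture (420x560x3 uint8, blue, green, red); there is no depth.
- viewer.get_calibration(name): a dict with "fx", "fy", "cx", "cy" (pixels), "R" (3x3) and "t" (3): a world point X has camera coordinates R X + t. Camera axes: x right, y down, z forward; pixel columns grow to the right and rows downward; lengths in m; the calibration is good to about 2 mm. A picture is of the moment at which its call begins: read the wrist's pose just before it. get_calibration takes no time and is no camera call; for the wrist camera it gives the pose at the moment of the call.
- order.close_job(): hands the job in, once; it reports no verdict.
The state is a dict: "t": time; "q": joint angles; "dq": joint speeds; "joint_torque": joint torques, N m; "tool_pos": TCP position; "orientation": TCP orientation; "force": force on the tool from outside, world axes, zero at the start; "wrist_torque": the same for the moment, N m; "opening": finger opening in m.
Only numpy, scipy, OpenCV 4.12 (cv2) and the standard library are available. Lean on these libraries where they do the work, as an engineer would, in place of code of your own. Each camera call takes 0.05 s, during which the arm holds its last target. There are 200 camera calls.

### The job

One of the two white dishes already holds a tin: pick up the green tray, bring any one of its corners over the other, empty dish, and tilt it so that all four loose brass weights slide together into that low corner in one close cluster, none trailing off along a wall. Finish while holding the tray still and tilted like that in the gripper, all of it at least 5 cm above the bench. Put nothing down, and leave the tin, spatula and cutting ring where they are.

Things in the scene. Friction and masses are not known exactly. Their poses are not given: they have to be found in the camera images.
- tray: Green open tray, 200 (its x) x 140 (its y) x 40 mm high, walls and floor 6 mm, about 0.25 kg, with a rigid black handle bar bridging it lengthwise above its middle. Origin: centre of its underside; z up. The weights in it slide easily: about 10 degrees of tilt starts one on the open floor; 25 to 35 degrees towards a corner runs them in along the walls. If they jam in a row, rock it.
- handle (a point): Centre of the tray's handle bar, 100 mm above the tray's underside. The bar is 200 mm long along the tray's x, 12 mm thick (tray's y: grip across it) and 22 mm tall (from 89 to 111 mm above the underside); its ends stand on 8 x 24 mm uprights on the tray's short walls. Grip with 60 N or more.
- corner_a (a point): Inner floor corner of the tray on its +x, +y side: at (+94, +64, +6) mm from the tray's origin in the tray's axes; the outer bottom edge of the tray is 6 mm farther out each way and 6 mm below.
- corner_b (a point): Inner floor corner of the tray on its -x, +y side: at (-94, +64, +6) mm from the tray's origin in the tray's axes; the outer bottom edge of the tray is 6 mm farther out each way and 6 mm below.
- corner_c (a point): Inner floor corner of the tray on its -x, -y side: at (-94, -64, +6) mm from the tray's origin in the tray's axes; the outer bottom edge of the tray is 6 mm farther out each way and 6 mm below.
- corner_d (a point): Inner floor corner of the tray on its +x, -y side: at (+94, -64, +6) mm from the tray's origin in the tray's axes; the outer bottom edge of the tray is 6 mm farther out each way and 6 mm below.
- weight1: Loose slotted brass disc weight, 24 mm diameter, 10 mm thick, about 38 g, lying flat on the tray's floor. Origin: centre of its underside.
- weight2: Loose slotted brass disc weight, 24 mm diameter, 10 mm thick, about 38 g, lying flat on the tray's floor. Origin: centre of its underside.
- weight3: Loose slotted brass disc weight, 24 mm diameter, 10 mm thick, about 38 g, lying flat on the tray's floor. Origin: centre of its underside.
- weight4: Loose slotted brass disc weight, 24 mm diameter, 10 mm thick, about 38 g, lying flat on the tray's floor. Origin: centre of its underside.
- dish_empty: White round ceramic dish, rim 114 mm across, 28 mm high, fixed on the bench to the left or right of the tray; the empty one of two identical dishes. Origin: centre of its underside, on the bench.
- dish_full: The other white dish, identical and fixed (114 mm across, 28 mm high), on the other flank of the tray; it already holds the sample tin. Origin: centre of its underside.
- tin: Bystander: closed aluminium sample tin, 42 mm diameter, 40 mm high, standing in the other dish. Origin: centre of its underside.
- trimmer: Bystander: trimming spatula with a wooden handle, 200 mm long, lying on the bench beyond the tray. Origin at its underside, within its length; it lies along its own x.
- cutter: Bystander: steel cutting ring, 68 mm outside diameter, 20 mm high, on the bench beyond the tray. Origin: centre of its underside.
Mind the look-alikes: they are no part of the job. Leave any blue or purple look-alike of the dish_empty alone.

How it is judged:
At the end, for the whole second after the job is handed in: Four weights within 68 mm of one inner tray corner; that corner within 57 mm (level) of the empty dish's centre; all tray corners over 45 mm above the bench; tray tilted over 0.2 rad, gripped (over 1 N) and still; weights at rest; tin, spatula, ring moved under 20 mm (((horizontal distance between corner_a and dish_empty below 0.057 m and distance between each of weight1, weight2, weight3, weight4 and corner_a below 0.068 m) or (horizontal distance between corner_b and dish_empty below 0.057 m and distance between each of weight1, weight2, weight3, weight4 and corner_b below 0.068 m) or (horizontal distance between corner_c and dish_empty below 0.057 m and distance between each of weight1, weight2, weight3, weight4 and corner_c below 0.068 m) or (horizontal distance between corner_d and dish_empty below 0.057 m and distance between each of weight1, weight2, weight3, weight4 and corner_d below 0.068 m)) and height (world z) of each of corner_a, corner_b, corner_c, corner_d above 0.045 m and angle between tray's own z axis and vertical above 0.2 rad and contact force between the fingers and tray above 1 N and linear speed of each of tray, weight1, weight2, weight3, weight4 below 0.03 m/s and angular speed of tray below 0.15 rad/s and distance of each of tin, trimmer, cutter from where it was at the start of the episode below 0.02 m); the arm keeps its last pose, push and grip.
It fails at once if the tin is shoved away from its place (distance of tin from where it was at the start of the episode above 0.03 m).
It fails at once if the spatula is shoved away from its place (distance of trimmer from where it was at the start of the episode above 0.03 m).
It fails at once if the cutting ring is shoved away from its place (distance of cutter from where it was at the start of the episode above 0.03 m).
It also fails if it takes over 61 s, if anything falls off the work surface, if the arm or the gripper's body presses on something with over 40 N, if the wrist force passes 120 N, or if a joint passes its speed limit or range.

## Working session

There is one attempt and no reset: what is moved stays moved. The work goes in short steps, Python scripts to look and compute and a tool call to move; the robot and the scene stay as the last step left them, time stands still between calls to the robot, and variables do not carry over. Pictures are saved under pics/ and viewed, about 8 in all and at most 12, crops included, and the job is handed in when it is done.

Besides the shell and the picture viewer there is one more tool, called after "Call:" by a JSON object that holds its "op" and its "data". apply_moves: Moves the arm, as the interface text tells. Its arguments: {"type":"object","properties":{"deltas":{"type":"array"},"grip_force":{"type":"number"}},"required":["deltas"]}

```bash
ls; mkdir -p pics; python3 - <<'E'
from plant import robot, viewer, order
import cv2,numpy as np
s=robot.read_state(); print({k:np.round(v,4).tolist() for k,v in s.items()})
a=viewer.read_camera("top"); b=viewer.read_camera("scene")
cv2.imwrite("pics/top0.png",a); cv2.imwrite("pics/scene0.png",b)
for n in("top","scene","wrist"):
  c=viewer.get_calibration(n); print(n,c)
E
```

```text
pics
{'t': 0.0, 'q': [-1.1914, 0.1312, 1.4893, -0.0, 1.523, -0.0854], 'dq': [-0.0014, -0.0002, 0.0002, -0.0001, -0.0003, 0.0007], 'joint_torque': [0.0006, -55.9836, -49.1759, 0.0766, 0.0355, -0.0002], 'tool_pos': [0.2689, -0.5361, 0.4037], 'orientation': [-3.0554, -0.7231, 0.0005], 'force': [0.2284, -0.2249, -0.6593], 'wrist_torque': [-0.0201, 0.0713, -0.032], 'opening': 0.0929}
top {'fx': 433.64534244893787, 'fy': 433.64534244893787, 'cx': 282.69971658094425, 'cy': 215.12258536363328, 'R': array([[ 0.00426769, -0.999959  , -0.00798693],
       [-0.98860299, -0.00301702, -0.15051586],
       [ 0.15048559,  0.00853826, -0.98857533]]), 't': array([0.02410115, 0.55686315, 1.03861237])}
scene {'fx': 472.6811922571131, 'fy': 472.6811922571131, 'cx': 288.26256086628814, 'cy': 214.82474723451355, 'R': array([[-0.08739519,  0.99607705, -0.01387756],
       [ 0.70903175,  0.05241251, -0.70322607],
       [-0.69973999, -0.07129821, -0.71083086]]), 't': array([ 0.02607674, -0.32305479,  1.46912844])}
wrist {'fx': 332.8480488385465, 'fy': 332.8480488385465, 'cx': 278.49595024858405, 'cy': 207.4352027848079, 'R': array([[ 0.44849814, -0.89378211, -0.00171835],
       [-0.86307711, -0.43358844,  0.25903469],
       [-0.23226563, -0.11469351, -0.96586649]]), 't': array([-0.59915388, -0.03074844,  0.38960774])}
```

View pics/top0.png

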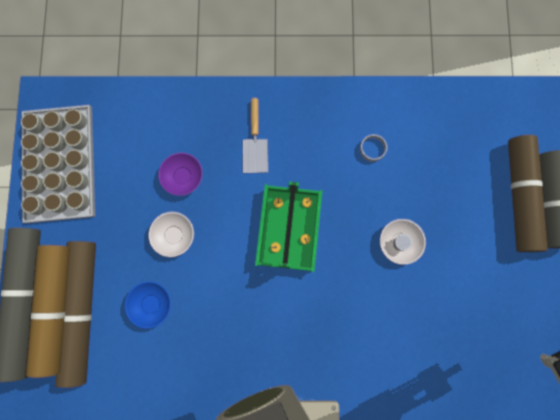

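View pics/scene0.png

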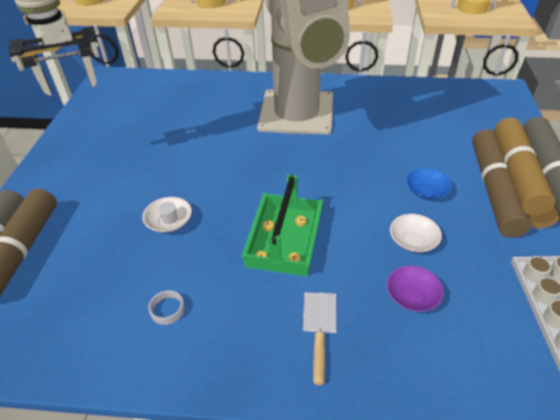

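```bash
cat > h.py <<'E'
from plant import robot, viewer, order
import cv2,numpy as np
from scipy.spatial.transform import Rotation as Ro
def ray(n,uv,z,c=None):
    c=c or viewer.get_calibration(n)
    d=c["R"].T@np.array([(uv[0]-c["cx"])/c["fx"],(uv[1]-c["cy"])/c["fy"],1]); o=-c["R"].T@c["t"]
    return o+d*(z-o[2])/d[2]
def proj(n,X,c=None):
    c=c or viewer.get_calibration(n); p=c["R"]@np.asarray(X)+c["t"]
    return np.array([c["fx"]*p[0]/p[2]+c["cx"],c["fy"]*p[1]/p[2]+c["cy"]])
def blobs(m,amin=80):
    n,l,s,c=cv2.connectedComponentsWithStats(m.astype(np.uint8)); 
    return [(c[i],s[i],l==i) for i in range(1,n) if s[i,4]>amin]
E
python3 - <<'E'
from h import *
for n in("top","scene"):
  im=cv2.imread(f"pics/{n}0.png"); hsv=cv2.cvtColor(im,cv2.COLOR_BGR2HSV)
  H,S,V=cv2.split(hsv)
  g=(H>45)&(H<80)&(S>120)&(V>50)
  w=(S<60)&(V>130)
  k=(V<45)
  x0=(240,180,330,280) if n=="top" else (235,165,330,280)
  for nm,m in(("white",w),("dark",k)):
    for c,s,l in blobs(m,60):
      if nm=="white" and not(1000<s[4]<3500): continue
      if nm=="dark" and not(x0[0]<c[0]<x0[2] and x0[1]<c[1]<x0[3]): continue
      ctr=np.array([s[0]+s[2]/2-.5,s[1]+s[3]/2-.5])
      p=ray(n,ctr,0.028)
      print(n,nm,np.round(c),s.tolist(),p.round(3) if nm=="white" else "")
      if nm=="dark":
        (cx,cy),wh,a=cv2.minAreaRect(np.argwhere(l)[:,::-1].astype(np.float32)); box=cv2.boxPoints(((cx,cy),wh,a))
        print(box.round(1).tolist()); print("at z.111",[ray(n,b,.111)[:2].round(3).tolist() for b in box], ray(n,(cx,cy),.105).round(3))
  for c,s,l in blobs(g,800):
    r=cv2.minAreaRect(np.argwhere(l)[:,::-1].astype(np.float32)); print(n,"green",r)
    print([ray(n,b,.04)[:2].round(3).tolist() for b in cv2.boxPoints(r)], ray(n,r[0],.04).round(3))
im=cv2.imread("pics/top0.png")[120:340,110:450]; cv2.imwrite("pics/crop.png",cv2.resize(im,None,fx=2.3,fy=2.3,interpolation=cv2.INTER_CUBIC))
E
```

```text
top white [22. 17.] [0, 0, 46, 35, 1548] [1.104 0.739 0.028]
top white [83. 17.] [45, 0, 77, 35, 2597] [1.103 0.573 0.028]
top white [160.  17.] [122, 0, 76, 35, 2620] [1.103 0.364 0.028]
top white [236.  17.] [199, 0, 75, 35, 2576] [1.103 0.155 0.028]
top white [314.  17.] [276, 0, 76, 35, 2622] [ 1.103 -0.055  0.028]
top white [391.  17.] [354, 0, 76, 34, 2554] [ 1.104 -0.266  0.028]
top white [469.  17.] [431, 0, 77, 35, 2588] [ 1.102 -0.475  0.028]
top white [534.  16.] [508, 0, 52, 34, 1712] [ 1.104 -0.649  0.028]
top white [17. 65.] [0, 37, 42, 71, 2152] [0.944 0.729 0.028]
top white [80. 56.] [41, 37, 79, 39, 2954] [0.99  0.573 0.028]
top white [158.  56.] [119, 37, 78, 39, 2956] [0.99  0.364 0.028]
top white [235.  56.] [197, 36, 77, 40, 2977] [0.991 0.156 0.028]
top white [ 63. 167.] [21, 105, 74, 118, 3284] [0.692 0.609 0.028]
top white [  5. 165.] [0, 111, 17, 152, 1406] [0.631 0.731 0.028]
top white [171. 234.] [148, 212, 46, 45, 1610] [0.51  0.308 0.028]
top white [402. 241.] [380, 219, 46, 46, 1607] [ 0.493 -0.273  0.028]
top dark [289. 220.] [285, 186, 10, 76, 156] 
[[
[... 624 characters left out ...]

scene white [415. 232.] [390, 213, 52, 39, 1566] [0.515 0.308 0.028]
scene white [542. 297.] [512, 256, 48, 115, 2456] [0.713 0.516 0.028]
scene white [319. 315.] [303, 292, 34, 94, 1345] [0.801 0.103 0.028]
scene dark [283. 207.] [274, 178, 19, 58, 222] 
[[273.20001220703125, 234.8000030517578], [289.8999938964844, 177.39999389648438], [293.8999938964844, 178.5], [277.1000061035156, 235.89999389648438]]
at z.111 [[0.623, -0.001], [0.444, 0.018], [0.447, 0.027], [0.625, 0.008]] [0.534 0.012 0.105]
scene green ((283.22149658203125, 223.5729522705078), (67.31392669677734, 98.3699951171875), 11.88865852355957)
[[0.648, -0.07], [0.333, -0.068], [0.374, 0.102], [0.674, 0.07]] [0.523 0.009 0.04 ]
```

View pics/crop.png

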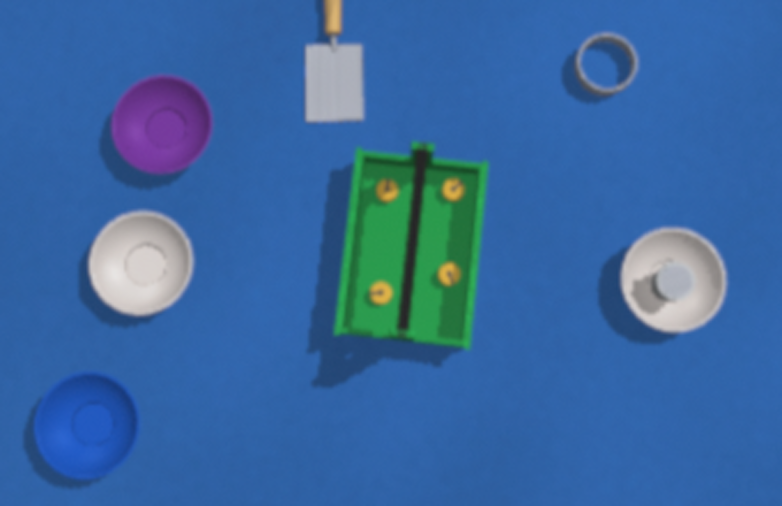

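Call:
{"op": "apply_moves", "data": {"deltas": [[93,[0,0,-60],0],[93,[0,0,-60],0],[93,[0,0,-60],0],[93,[0,0,-60],0],[93,[0,0,-60],0]]}}

```text
t: 0.72
tool_pos: [0.2688, -0.536, 0.7063]
orientation: [-3.057, -0.723, 0.0]
force: [1.0, -1.5, -0.4]
opening: 0.093
```

Call:
{"op": "apply_moves", "data": {"deltas": [[93,[0,0,-60],0],[93,[0,0,-60],0],[93,[0,0,-60],0],[93,[0,0,-60],0],[93,[0,0,-60],0]]}}

```text
t: 1.35
tool_pos: [0.2397, -0.4797, 0.8883]
orientation: [3.006, 0.711, 0.02]
force: [0.3, 0.1, -0.3]
opening: 0.093
```

```bash
python3 -c "
from h import *
s=robot.read_state();print(s['q'],s['tool_pos'],Ro.from_rotvec(s['orientation']).as_matrix().round(3))"
```

```text
[-1.20518726  0.52031439  0.02546857  0.01087162  2.5420437  -0.0899503 ] [ 0.23971653 -0.47969278  0.8883041 ] [[ 0.894  0.447  0.025]
 [ 0.448 -0.893 -0.048]
 [ 0.001  0.054 -0.999]]
```

Call:
{"op": "apply_moves", "data": {"deltas": [[93,[0,0,-60],0],[93,[0,0,-60],0],[93,[0,0,-60],0],[93,[0,0,-60],0],[93,[0,0,-60],0]]}}

```text
t: 1.98
tool_pos: [0.1697, -0.3389, 0.9893]
orientation: [2.879, 0.681, 0.064]
force: [0.4, 0.8, 0.9]
opening: 0.0932
```

```bash
python3 -c "
from h import *
s=robot.read_state();print(s['q'],s['tool_pos'],Ro.from_rotvec(s['orientation']).as_matrix().round(3))"
```

```text
[-1.25620926  0.29566966  0.02333535  0.0574221   2.63668964 -0.09735725] [ 0.16971793 -0.33894161  0.98933225] [[ 0.894  0.44   0.083]
 [ 0.448 -0.878 -0.166]
 [-0.     0.186 -0.983]]
```

Call:
{"op": "apply_moves", "data": {"deltas": [[93,[0,0,60],0],[93,[0,0,60],0],[93,[0,0,60],0],[93,[0,0,60],0],[93,[0,0,60],0]]}}

```text
t: 2.6
tool_pos: [0.1917, -0.3831, 0.7698]
orientation: [2.88, 0.681, 0.066]
force: [0.2, -0.6, 0.4]
opening: 0.0933
```

```bash
python3 -c "
from h import *
s=robot.read_state();print(s['q'],s['tool_pos'],Ro.from_rotvec(s['orientation']).as_matrix().round(3))"
```

```text
[-1.23831502 -0.24813068  1.17713327  0.02912071  2.02748265 -0.11651285] [ 0.19173721 -0.38308873  0.76980662] [[ 0.894  0.44   0.085]
 [ 0.448 -0.879 -0.165]
 [ 0.002  0.186 -0.983]]
```

```bash
cat >> h.py <<'E'
def plan(pts,step=58,R=None,p=None):
    s=robot.read_state(); R=Ro.from_rotvec(s['orientation']).as_matrix() if R is None else R; p=s['tool_pos'] if p is None else p
    for P in pts:
        d=R.T@(np.array(P)-p)*1000; n=int(np.ceil(np.abs(d).max()/step)); print(P,"rows",n,"each",(d/n).round(0)); p=np.array(P)
def st():
    s=robot.read_state(); R=Ro.from_rotvec(s['orientation']).as_matrix(); z=R[:,2]; y=R[:,1]
    print("t",round(s['t'],2),"p",np.round(s['tool_pos'],4),"q",np.round(s['q'],2),"lean",np.degrees(np.arccos(-z[2])).round(1),"leanaz",np.degrees(np.arctan2(z[1],z[0])).round(1),"yaz",np.degrees(np.arctan2(y[1],y[0])).round(1),"F",np.round(s['force'],1),"M",np.round(s['wrist_torque'],2),"op",round(s['opening'],4)); return s,R
E
python3 -c "
from h import *
s,R=st(); plan([(.45,-.05,.75),(.38,.32,.85)]); print('up',(R.T@[0,0,60]).round(0))"
```

```text
t 2.6 p [ 0.1917 -0.3831  0.7698] q [-1.24 -0.25  1.18  0.03  2.03 -0.12] lean 10.7 leanaz -62.9 yaz -63.4 F [ 0.2 -0.6  0.4] M [0.   0.05 0.03] op 0.0933
(0.45, -0.05, 0.75) rows 7 each [ 54. -26.  -2.]
(0.38, 0.32, 0.85) rows 6 each [ 17. -56. -28.]
up [  0.  11. -59.]
```

Call:
{"op": "apply_moves", "data": {"deltas": [[93,[54,-26,-2],0],[93,[54,-26,-2],0],[93,[54,-26,-2],0],[93,[54,-26,-2],0],[93,[54,-26,-2],0]]}}

```text
t: 3.22
tool_pos: [0.3758, -0.1446, 0.758]
orientation: [2.88, 0.681, 0.066]
force: [-0.2, -1.3, 0.8]
opening: 0.0928
```

Call:
{"op": "apply_moves", "data": {"deltas": [[93,[54,-26,-2],0],[93,[54,-26,-2],0],[93,[17,-56,-28],0],[93,[17,-56,-28],0],[93,[17,-56,-28],0]]}}

```text
t: 3.85
tool_pos: [0.4138, 0.1278, 0.8025]
orientation: [2.88, 0.681, 0.065]
force: [0.8, 0.0, 0.5]
opening: 0.0926
```

Call:
{"op": "apply_moves", "data": {"deltas": [[93,[17,-56,-28],0],[93,[17,-56,-28],0],[93,[17,-56,-28],0],[93,[0,11,-60],0],[93,[0,11,-60],0]]}}

```text
t: 4.47
tool_pos: [0.3751, 0.2988, 0.9149]
orientation: [2.87, 0.688, 0.082]
force: [0.3, -0.8, 0.7]
opening: 0.0933
```

```bash
python3 -c "
from h import *
s,R=st();print('up',(R.T@[0,0,60]).round(0))"
```

```text
t 4.47 p [0.3751 0.2988 0.9149] q [ 0.64  0.43  0.09 -0.39  2.61  1.4 ] lean 11.3 leanaz -60.1 yaz -63.1 F [ 0.3 -0.8  0.7] M [ 0.05  0.01 -0.  ] op 0.0933
up [  1.  12. -59.]
```

Just reaching the limit; push up more to accumulate lean here.

Call:
{"op": "apply_moves", "data": {"deltas": [[93,[1,12,-60],0],[93,[1,12,-60],0],[93,[1,12,-60],0],[93,[1,12,-60],0],[93,[1,12,-60],0]]}}

```text
t: 5.1
tool_pos: [0.2684, 0.2117, 0.9979]
orientation: [2.871, 0.702, 0.263]
force: [-0.3, 0.2, 1.8]
opening: 0.0932
```

```bash
python3 -c "
from h import *
s,R=st();print('up',(R.T@[0,0,60]).round(0), 'out',(R.T@[40,30,0]).round(0))"
```

```text
t 5.1 p [0.2684 0.2117 0.9979] q [ 0.65  0.28  0.02 -0.55  2.69  1.23] lean 14.2 leanaz -30.8 yaz -63.3 F [-0.3  0.2  1.8] M [ 0.03  0.11 -0.02] op 0.0932
up [  8.  13. -58.] out [49. -9.  5.]
```

Call:
{"op": "apply_moves", "data": {"deltas": [[93,[40,5,-50],0],[93,[40,5,-50],0],[93,[40,5,-50],0],[93,[40,5,-50],0],[93,[40,5,-50],0]]}}

```text
t: 5.72
tool_pos: [0.2913, 0.2293, 1.0033]
orientation: [2.85, 0.719, 0.486]
force: [-0.0, 0.5, 0.1]
opening: 0.093
```

```bash
python3 -c "
from h import *
s,R=st();print('up',(R.T@[0,0,60]).round(0), 'out',(R.T@[40,30,0]).round(0))"
```

```text
t 5.72 p [0.2913 0.2293 1.0033] q [ 0.67  0.28  0.02 -0.51  2.54  1.28] lean 21.0 leanaz -12.4 yaz -63.6 F [-0.   0.5  0.1] M [ 0.02  0.17 -0.04] op 0.093
up [ 16.  14. -56.] out [48. -9. 12.]
```

Call:
{"op": "apply_moves", "data": {"deltas": [[93,[40,5,-50],0],[93,[30,5,-40],0],[93,[0,0,40],0.18],[93,[0,0,40],0.18],[93,[0,0,40],0.1]]}}

```text
t: 6.35
tool_pos: [0.3293, 0.2243, 0.9249]
orientation: [2.983, 0.192, 0.628]
force: [0.3, -0.3, 0.4]
opening: 0.0929
```

```bash
cat >> h.py <<'E'
def target(R,G): return np.array(G)-.167*R[:,2]
E
python3 -c "
from h import *
s,R=st();print(R.round(3))
T=target(R,(.53,.011,.2));print(T); plan([T+[-.0,0,.25],T])"
```

```text
t 6.35 p [0.3293 0.2243 0.9249] q [ 0.6  -0.09  0.71 -0.35  2.17  1.8 ] lean 24.2 leanaz -8.2 yaz -84.0 F [ 0.3 -0.3  0.4] M [0.1  0.15 0.01] op 0.0929
[[ 0.908  0.105  0.406]
 [ 0.14  -0.988 -0.059]
 [ 0.396  0.11  -0.912]]
[0.462119   0.02082077 0.3522653 ]
[0.462119   0.02082077 0.6022653 ] rows 7 each [-5. 26. 51.]
[0.462119   0.02082077 0.3522653 ] rows 4 each [-25.  -7.  57.]
```

Call:
{"op": "apply_moves", "data": {"deltas": [[93,[-5,26,51],0],[93,[-5,26,51],0],[93,[-5,26,51],0],[93,[-5,26,51],0],[93,[-5,26,51],0]]}}

```text
t: 6.98
tool_pos: [0.4242, 0.0763, 0.6965]
orientation: [2.981, 0.197, 0.627]
force: [0.3, -0.5, 0.1]
opening: 0.0928
```

Call:
{"op": "apply_moves", "data": {"deltas": [[93,[-5,26,51],0],[93,[-5,26,51],0],[93,[-25,-7,57],0],[93,[-25,-7,57],0],[93,[-25,-7,57],0]]}}

```text
t: 7.6
tool_pos: [0.4604, 0.0178, 0.4174]
orientation: [2.981, 0.197, 0.626]
force: [0.7, 0.3, -0.5]
opening: 0.0929
```

Call:
{"op": "apply_moves", "data": {"deltas": [[93,[-25,-7,57],0],[93,[0,0,0],0.107],[93,[0,0,0],0.107]]}}

```text
t: 7.98
tool_pos: [0.4598, 0.0179, 0.3552]
orientation: [3.027, -0.128, 0.642]
force: [-0.9, -0.4, 0.5]
opening: 0.0929
```

```bash
python3 -c "
from h import *
s,R=st();print(R.round(3))
c=viewer.get_calibration('wrist');im=viewer.read_camera('wrist');cv2.imwrite('pics/w1.png',im)
H,S,V=cv2.split(cv2.cvtColor(im,cv2.COLOR_BGR2HSV))
for n,(p) in {'c':(.53,.011,.111),'far':(.6296,.002,.111),'near':(.4304,.020,.111)}.items(): print(n,proj('wrist',p,c))
T=target(R,(.53,.011,.1)); plan([T])"
```

```text
t 7.97 p [0.4598 0.0179 0.3552] q [-0.06 -0.46  2.13 -0.04  1.05  1.61] lean 24.0 leanaz -8.6 yaz -95.2 F [-0.9 -0.4  0.5] M [ 0.04  0.19 -0.05] op 0.0929
[[ 0.911 -0.09   0.403]
 [-0.072 -0.996 -0.061]
 [ 0.407  0.026 -0.913]]
c [270.47030444 263.86462883]
far [270.95295858 137.16339776]
near [269.92358866 407.38263842]
[0.46270713 0.02112842 0.25250602] rows 2 each [-20.  -3.  48.]
```

View pics/w1.png

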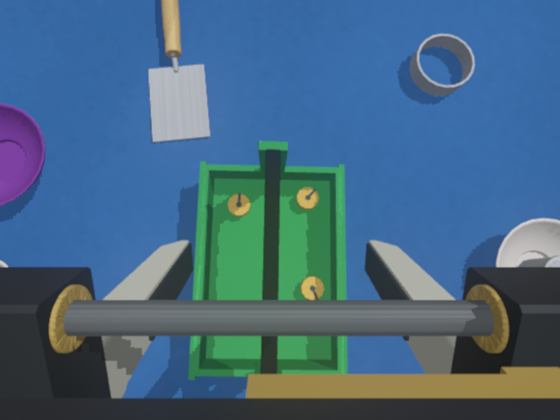

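Call:
{"op": "apply_moves", "data": {"deltas": [[93,[-22,-3,46],0],[93,[-22,-3,46],0],[93,[0,0,0],0],[0,[0,0,0],0],[0,[0,0,0],0]], "grip_force": 60}}

```text
t: 8.65
tool_pos: [0.4595, 0.0211, 0.2577]
orientation: [3.025, -0.123, 0.651]
force: [0.1, -0.2, 0.0]
opening: 0.0773
```

Call:
{"op": "apply_moves", "data": {"deltas": [[0,[0,0,0],0],[0,[0,0,0],0],[0,[0,0,0],0],[0,[0,0,0],0]]}}

```text
t: 9.15
tool_pos: [0.458, 0.0212, 0.2545]
orientation: [3.026, -0.124, 0.643]
force: [-0.4, 1.1, 0.2]
opening: 0.0377
```

```bash
python3 -c "
from h import *
s,R=st();print((R.T@[0,0,20]).round(0))"
```

```text
t 9.15 p [0.458  0.0212 0.2545] q [-0.05 -0.35  2.25 -0.06  0.83  1.63] lean 24.1 leanaz -8.5 yaz -95.0 F [-0.4  1.1  0.2] M [ 0.    0.19 -0.01] op 0.0377
[  8.   1. -18.]
```

Call:
{"op": "apply_moves", "data": {"deltas": [[0,[0,0,0],0],[0,[0,0,0],0],[0,[0,0,0],0],[0,[0,0,0],0],[0,[0,0,0],0]]}}

```text
t: 9.78
tool_pos: [0.4582, 0.0213, 0.2547]
orientation: [3.027, -0.124, 0.645]
force: [1.3, 1.2, 0.8]
opening: 0.0112
```

Call:
{"op": "apply_moves", "data": {"deltas": [[0,[0,0,0],0],[0,[8,1,-18],0],[0,[8,1,-18],0],[0,[0,0,0],0]]}}

```text
t: 10.28
tool_pos: [0.4581, 0.0201, 0.2947]
orientation: [3.025, -0.124, 0.646]
force: [-0.4, -0.1, -3.2]
opening: 0.0118
```

```bash
python3 -c "
from h import *
s,R=st();print((R.T@[0,0,20]).round(0))
im=viewer.read_camera('wrist');jm=viewer.read_camera('scene')[120:330,150:430];cv2.imwrite('pics/w2.png',np.hstack([im,cv2.resize(jm,(560,420))])[:,300:1100])"
```

```text
t 10.28 p [0.4581 0.0201 0.2947] q [-0.05 -0.41  2.21 -0.05  0.92  1.62] lean 24.2 leanaz -8.6 yaz -95.0 F [-0.4 -0.1 -3.2] M [0.1  0.46 0.  ] op 0.0118
[  8.   1. -18.]
```

View pics/w2.png

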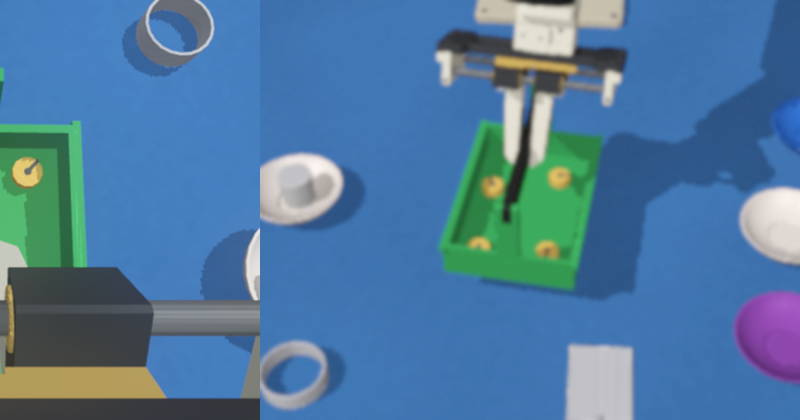

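Call:
{"op": "apply_moves", "data": {"deltas": [[0,[20,1,-45],0],[0,[20,1,-45],0],[0,[20,1,-45],0],[0,[20,1,-45],0],[0,[0,0,0],0]]}}

```text
t: 11.0
tool_pos: [0.4583, 0.0216, 0.4946]
orientation: [3.024, -0.124, 0.653]
force: [-0.8, 0.5, -3.6]
opening: 0.0114
```

Call:
{"op": "apply_moves", "data": {"deltas": [[0,[0,0,0],-0.187],[0,[0,0,0],-0.187],[0,[0,0,0],-0.187],[0,[0,0,0],-0.187],[0,[0,0,0],-0.187]]}}

```text
t: 11.62
tool_pos: [0.4574, 0.0216, 0.4871]
orientation: [2.61, 1.196, 0.506]
force: [1.0, 0.8, -4.8]
opening: 0.0115
```

Call:
{"op": "apply_moves", "data": {"deltas": [[0,[0,0,0],-0.187],[0,[0,0,0],-0.187],[0,[0,0,0],-0.187],[0,[0,0,0],-0.187],[0,[0,0,0],0]]}}

```text
t: 12.25
tool_pos: [0.4574, 0.0216, 0.4877]
orientation: [1.939, 1.996, 0.342]
force: [-0.5, 0.3, -3.8]
opening: 0.0115
```

```bash
python3 -c "
from h import *
s,R=st()
a=viewer.read_camera('top');b=viewer.read_camera('scene')
cv2.imwrite('pics/t3.png',a);cv2.imwrite('pics/s3.png',b)
G=s['tool_pos']+.167*R[:,2]; print('G',G)
o=[]
for n,i in(('top',a),('scene',b)):
  u=proj(n,G-[0,0,.08]).astype(int); print(n,u); x=np.clip(u[0]-70,0,420);y=np.clip(u[1]-75,0,270); o.append(cv2.resize(i[y:y+150,x:x+140],(400,428),interpolation=cv2.INTER_CUBIC)); print(x,y)
cv2.imwrite('pics/c3.png',np.hstack(o))"
```

```text
t 12.25 p [0.4574 0.0216 0.4877] q [-0.05 -0.5   1.92 -0.04  1.31 -0.07] lean 23.9 leanaz -8.6 yaz 2.6 F [-0.5  0.3 -3.8] M [0.07 0.44 0.03] op 0.0115
G [0.52422148 0.0115451  0.33494127]
top [289 215]
219 140
scene [282 148]
212 73
```

View pics/c3.png

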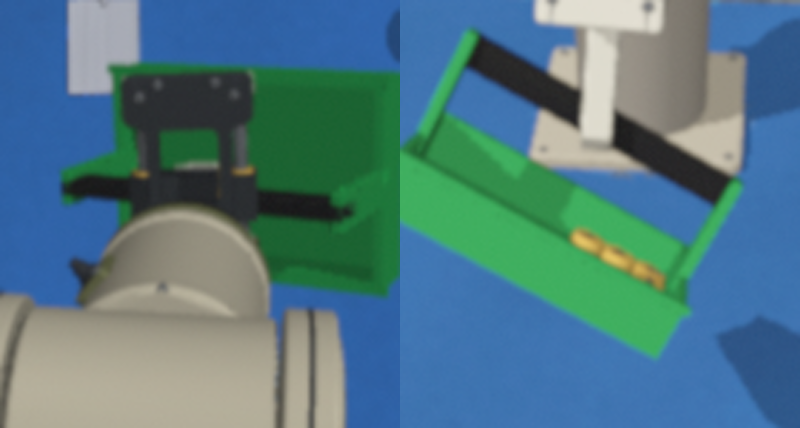

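```bash
python3 -c "
from h import *
a=viewer.read_camera('wrist'); b=cv2.imread('pics/s3.png')[140:190,255:325]
cv2.imwrite('pics/c4.png',np.hstack([cv2.resize(a,(400,300)),cv2.resize(b,(400,300),interpolation=cv2.INTER_CUBIC)]))"
```

```text
(no output)
```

View pics/c4.png

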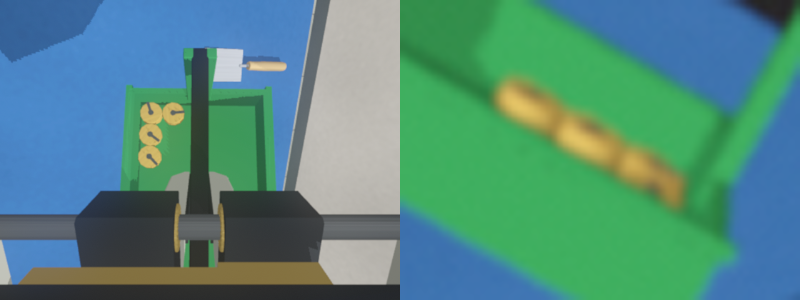

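```bash
cat >> h.py <<'E'
RG=Ro.from_rotvec([3.025,-.124,.646]).as_matrix(); TG=np.array([.4581,.0201,.2947])
RT0=Ro.from_euler('z',-5.2,degrees=True).as_matrix()
def tray(s):
    R=Ro.from_rotvec(s['orientation']).as_matrix()
    # tray origin at lift: centre (.524,.011), underside 40 mm above bench
    Rt=R@RG.T@RT0; o=s['tool_pos']+R@RG.T@(np.array([.5245,.0105,.040])-TG)
    return Rt,o,{k:o+Rt@np.array(v)/1000 for k,v in dict(a=(94,64,6),b=(-94,64,6),c=(-94,-64,6),d=(94,-64,6)).items()}
E
cat > chk.py <<'E'
from h import *
s,R=st(); Rt,o,C=tray(s)
print('tilt',np.degrees(np.arccos(Rt[2,2])).round(1)); print({k:v.round(3).tolist() for k,v in C.items()})
c=viewer.get_calibration('wrist'); im=viewer.read_camera('wrist'); H,S,V=cv2.split(cv2.cvtColor(im,cv2.COLOR_BGR2HSV))
m=(H>10)&(H<32)&(S>110)&(V>110); m[250:]=0
cor=o+Rt@np.array([.1,.07,.04]); print('rim corner px a',proj('wrist',cor,c).round(0),'d',proj('wrist',o+Rt@np.array([.1,-.07,.04]),c).round(0))
g=(H>45)&(H<80)&(S>120); cols=np.where(g[150:180].mean(0)>.5)[0]; print('green cols rows150-180',cols.min(),cols.max(), 'pred', proj('wrist',o+Rt@np.array([.06,.07,.04]),c).round(0),proj('wrist',o+Rt@np.array([.06,-.07,.04]),c).round(0))
m=m.astype(np.uint8)*255; e=cv2.erode(m,np.ones((5,5)))
for p,st_,l in blobs(cv2.distanceTransform(m,cv2.DIST_L2,3)>9,3):
    q=np.array([p[0],p[1]]); d=c['R'].T@[(q[0]-c['cx'])/c['fx'],(q[1]-c['cy'])/c['fy'],1]; oc=-c['R'].T@c['t']
    n=Rt[:,2]; t=n@(o+n*.016-oc)/(n@d); x=Rt.T@(oc+d*t-o)*1000
    print('weight px',q.round(0),'tray mm',x.round(0),'dist a',np.hypot(x[0]-94,x[1]-64).round(0))
dish=np.array([.512,.308]); print('corner a to dish',(C['a'][:2]-dish).round(3))
w=np.r_[dish-C['a'][:2],.10-C['a'][2]]; print('world shift',w.round(3)); plan([s['tool_pos']+[w[0],w[1],0],s['tool_pos']+w],R=R,p=s['tool_pos'])
E
python3 chk.py
```

```text
t 12.4 p [0.4575 0.0217 0.4894] q [-0.05 -0.5   1.92 -0.04  1.31 -0.07] lean 24.0 leanaz -8.6 yaz 2.4 F [-0.1 -0.2 -3.6] M [0.06 0.42 0.04] op 0.012
tilt 35.4
{'a': [0.513, 0.047, 0.193], 'b': [0.483, -0.119, 0.276], 'c': [0.602, -0.116, 0.324], 'd': [0.631, 0.05, 0.242]}
rim corner px a [177. 127.] d [374. 130.]
green cols rows150-180 175 381 pred [174. 182.] [376. 184.]
corner a to dish [ 0.001 -0.261]
world shift [-0.001  0.261 -0.093]
[0.45668871 0.28249139 0.4893927 ] rows 5 each [52.  2. -3.]
[0.45668871 0.28249139 0.39617012] rows 2 each [  3. -19.  43.]
```

Call:
{"op": "apply_moves", "data": {"deltas": [[0,[15,1,-1],0],[0,[30,1,-2],0],[0,[40,2,-3],0],[0,[45,2,-3],0],[0,[45,2,-3],0]]}}

```text
t: 13.08
tool_pos: [0.4573, 0.1987, 0.4923]
orientation: [1.937, 1.992, 0.347]
force: [0.6, 0.1, -4.5]
opening: 0.0116
```

Call:
{"op": "apply_moves", "data": {"deltas": [[0,[40,2,-3],0],[0,[30,0,0],0],[0,[15,0,0],0],[0,[2,-13,28],0],[0,[2,-13,28],0]]}}

```text
t: 13.7
tool_pos: [0.4557, 0.2816, 0.4273]
orientation: [1.936, 1.993, 0.347]
force: [-0.2, -0.2, -3.8]
opening: 0.0117
```

Call:
{"op": "apply_moves", "data": {"deltas": [[0,[2,-12,30],0],[0,[0,0,0],0],[0,[0,0,0],0],[0,[0,0,0],0]]}}

```text
t: 14.2
tool_pos: [0.4573, 0.2816, 0.3979]
orientation: [1.934, 1.992, 0.35]
force: [-0.8, 0.4, -2.8]
opening: 0.0115
```

```bash
sed -i 's/>9,3)/>7,3)/' chk.py; python3 chk.py; python3 -c "
from h import *
a=viewer.read_camera('wrist');b=viewer.read_camera('scene')[130:310,300:480]
cv2.imwrite('pics/c5.png',np.hstack([cv2.resize(a,(400,300)),cv2.resize(b,(300,300),interpolation=cv2.INTER_CUBIC)]))"
```

```text
t 14.2 p [0.4573 0.2816 0.3979] q [ 0.55 -0.19  1.85 -0.29  1.17  0.59] lean 24.3 leanaz -8.3 yaz 2.6 F [-0.8  0.4 -2.8] M [ 0.06  0.42 -0.  ] op 0.0115
tilt 35.6
{'a': [0.514, 0.307, 0.102], 'b': [0.485, 0.141, 0.184], 'c': [0.603, 0.144, 0.233], 'd': [0.632, 0.311, 0.151]}
rim corner px a [177. 127.] d [374. 130.]
green cols rows150-180 258 381 pred [174. 182.] [376. 184.]
weight px [212. 169.] tray mm [77. 49. 16.] dist a 23.0
corner a to dish [ 0.002 -0.001]
world shift [-0.002  0.001 -0.002]
[0.45525878 0.28227299 0.39787608] rows 1 each [ 1. -2. -1.]
[0.45525878 0.28227299 0.39588059] rows 1 each [ 0. -1.  2.]
```

View pics/c5.png

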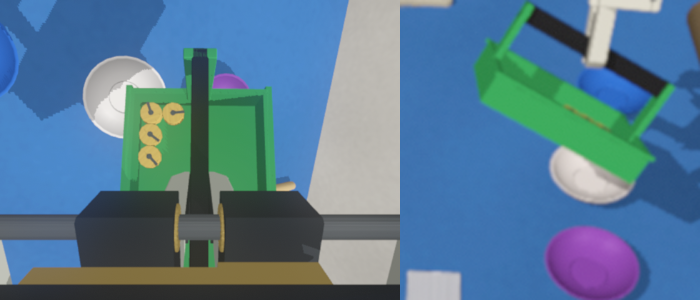

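```bash
python3 -c "
from h import *
s,R=st(); Rt,o,C=tray(s); c=viewer.get_calibration('wrist'); n=Rt[:,2]; oc=-c['R'].T@c['t']
for z,L in((16,[(210,157),(242,158),(210,188),(209,220)]),(40,[(178,123),(382,123)])):
  for q in L:
    d=c['R'].T@[(q[0]-c['cx'])/c['fx'],(q[1]-c['cy'])/c['fy'],1]; x=Rt.T@(oc+d*(n@(o+n*z/1000-oc)/(n@d))-o)*1000
    print(z,q,x.round(1),np.hypot(x[0]-94,x[1]-64).round(1))
a=np.array(robot.read_state()['tool_pos']); viewer.read_camera('top'); im=viewer.read_camera('wrist'); print('drift mm',(np.array(robot.read_state()['tool_pos'])-a)*1000, cv2.absdiff(im,cv2.imread('pics/w1.png')).mean())
"
```

```text
t 14.35 p [0.457  0.2816 0.3969] q [ 0.55 -0.19  1.85 -0.29  1.17  0.59] lean 24.2 leanaz -8.4 yaz 2.7 F [-0.2 -0.1 -3.3] M [ 0.06  0.42 -0.01] op 0.0115
16 (210, 157) [86.1 50.7 16. ] 15.4
16 (242, 158) [85.6 26.  16. ] 38.9
16 (210, 188) [61.6 49.9 16. ] 35.4
16 (209, 220) [37.  49.7 16. ] 58.8
40 (178, 123) [103.2  69.8  40. ] 10.8
40 (382, 123) [105.4 -76.3  40. ] 140.8
drift mm [-0.18231006 -0.06334227 -0.69268206] 41.2890943877551
```

```bash
python3 -c "
from h import *
order.close_job(); st()"
```

```text
the job is handed in; nothing more can be done
the job is handed in; nothing more can be done
```

The job is handed in at about 14 s, with the tray held tilted over the empty white dish and all four weights in its low corner. No verdict is reported.

- **How it was tilted:** The moves allow no direct tilt. I leaned the tool about 24° by pushing the arm against its reach limit in free air. I then gripped the level tray at its handle with 60 N and lifted it. Turning it about 97° around the leaning tool tilted it about 35° towards corner_a.
- **Corner and height:** By my pose estimate, corner_a is about 2 mm (level) from the dish centre. The corners are at heights of 0.10 to 0.23 m.
- **Weights:** They sit in an L, three along the long wall and one beside them. In the last wrist picture they measured 15, 35, 39 and 59 mm from the corner, against the limit of 68 mm. By geometry the farthest should be at 61 mm.
- **Grip and stillness:** The tray was held at an opening of 11.5 mm, and its weight showed on the wrist. The tool drifted under 1 mm at the last check.
- **Disagreements:** My automatic weight finder merged the discs into one, so I took those distances from pixels read off the viewed picture. The predicted tray rim lies 5 to 10 mm from where the picture shows it, which is within the margins.
- **Not measured:** I did not re-measure the tin, spatula or cutting ring. The gripper and tray never came near them.

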